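# Comb the chopsticks into the flutes of the drainer tray

### The arm

A 6-joint arm with a two-finger parallel gripper is mounted at the origin on a cart in front of the work surface, level with it; the furniture and walls round the work are solid. World frame = base frame: x ahead of the robot, y to its left, z up, the work surface at z = 0. Lengths are in mm, angles in rad, forces in N, time in s.
With the tool pointing down it reaches from about 275 to 1000 mm from the base axis. Payload 8.4 kg.
Tool frame: the origin (TCP) lies at the very end of the fingers, on their centre line; the grasp point (between the pads) lies 19 mm behind it; z points along the fingers, y is the line along which they close (so a half turn about z gives the same grasp; the last joint's range is limited). The gripper opens to 85 mm and grips with 20 to 120 N. Pads are 22 mm wide; open, the fingers measure 114 mm over their backs; the gripper's body (76 mm by 85 mm) begins 54 mm behind the grasp point. The pads swing forward as they close: fully open they stand 13 mm farther back than shut.
Start: joints at [-1.109, 0.353, 1.633, -0, 1.155, -0.002], TCP at [279.593, -558.977, 231.281] pointing down, gripper open.
Joint ranges: [-2.63, 2.63], [-0.92, 2.1], [0.06, 2.66], [-1.3, 4.44], [0, 2.69], [-3.02, 3.02]. Speed limits (rad/s): [2.22, 2.22, 2.79, 3.14, 3.14, 3.14].

### API

Orientations are given as [roll, pitch, yaw] about the fixed x, y, z axes, in that order (R = Rz(yaw) Ry(pitch) Rx(roll)).
In Python, from rig import sensors, grab_frame, camera_params, order gives the robot as it stands. The module is installed in compiled form; this text tells all that it offers.
- The arm moves only by the tool move_arm, never from a script. Its argument "motion" is a list of rows, each a list of 7 numbers: the turn, a rotation vector about the tool's x, y, z in normalised numbers (1 is 180 degrees), then the shift along the tool's x, y, z in normalised numbers (1 is 0.8 m), then the finger opening in m, from 0 to 0.0854. A call has 1 to 8 rows; each row is the pose to reach, as a shift and turn from the pose commanded when the call began, along the tool's axes at that moment; what a row does not reach only later rows make up. A row lasts 1/8 s, in which the tool goes at most 62.5 mm and 10.7 degrees, less where a joint would pass 70% of its speed; a pose out of reach is approached as far as the arm can. A shift or turn number past 1, either way, is cut back to 1. A call with a gripper value outside its range is refused whole. The fingers move at their own pace and stop on an object; "grip_force" is the grip in N (left out, the last holds). Time passes only in rows, so rows that repeat a pose let the fingers close. It gives the time, the measured TCP pose, the force, the opening and the grip force at its end, in the units of the state.
- sensors.sense(): the state, without advancing time (a new reading comes with each control period).
- grab_frame(name): name is "scene" or "side" or "wrist"; returns (picture, depth): 480x640x3 uint8, red, green, blue; 480x640 float32, mm along the optical axis (not along the pixel's ray), 0 where there is no reading.
- camera_params(name): a dict with "camera_matrix" (3x3 intrinsics, pixels), "k1" (the pictures are not rectified: a ray, as slopes to the right and down, at radius r is drawn at 1 + k1 r^2 times it, then the intrinsics apply), "world_from_camera" (4x4, takes a point from camera to world coordinates). Camera axes: x right, y down, z forward; pixel columns grow to the right and rows downward; lengths in mm; the calibration is good to about 2 mm. A picture is of the moment at which its call begins: read the wrist's pose just before it. camera_params takes no time and is no camera call; for the wrist camera it gives the pose at the moment of the call.
- order.sign_off(): hands the job in; it is judged then, once.
The state is a dict: "clock": time; "qpos": joint angles; "qvel": joint speeds; "joint_efforts": joint torques, N m; "eef_pos": TCP position; "tcp_rot": TCP orientation; "contact_force": force on the tool from outside, world axes, zero at the start; "wrist_torque": the same for the moment, N m; "opening": opening from 0.0 (shut) to 1.0 (fully open); "grasp_force": force on a finger pad.
Only numpy, scipy, OpenCV 4.12 (cv2) and the standard library are available. Lean on these libraries where they do the work, as an engineer would, in place of code of your own. Each camera call takes 0.05 s, during which the arm holds its last target. There are 200 camera calls.

### The job

Take the pin rake that stands left of the drainer tray and comb the scattered chopsticks straight, so that each drops into a flute of its own: let the teeth into the drain slots at the tray's open end, short of the chopsticks, and draw the rake up to the stop bar without lifting it, its teeth pressed lightly, with a few newtons, on the bottom of the slots all the way and never hard (comb once more if one stays up). Touch the chopsticks with the rake only, then stand it on its teeth on the worktop beside the tray and let go, and leave everything else alone.

Things in the scene. Friction and masses are not known exactly. Their poses are not given: they have to be found in the camera images.
- tray: wooden drainer, 262 x 190 mm, fixed and rigid. Origin: centre of its underside; z up, x along its slots from the open end (x = -131 mm) to the stop bar (inner face x = +115 mm, top 30 mm over the worktop), starting to the robot's right within 0.25 rad. Ten ribs along x from x = -123 mm, 3 mm wide, 6 mm high; each has a 3 mm guide pin at x = -45 mm, 14.5 mm over the floor.
- tray_floor (a point): centre of the floor, 13 mm over the worktop, tray's axes. The ribs part it into five drain slots (8 mm wide, at y = -62, -31, 0, 31, 62 mm) and four flutes between (17 mm wide, at y = -46.5, -15.5, 15.5, 46.5 mm; bottom z = 0). The slots' bottom falls from 3 to 4 mm up at the open end, steeply at first, to 0 at the bar: feel for it. A chopstick's axis is 4.5 mm up in a flute, 10.5 mm on ribs.
- rake: pin rake, 142 x 46 x 81 mm, 0.13 to 0.25 kg, left of the tray. Origin: centre of its underside at the tooth tips; z up, y along its length. Ten steel teeth, 6 mm thick, round tips, 24 mm long, in rows at x = -15 and 15 mm, each at y = -62, -31, 0, 31, 62 mm like the slots; wooden head z = 24 to 38 mm; flat-sided grip 20 mm (x) by 96 mm (y), z = 38 to 81 mm, round top. Same turned half round.
- rake_grip (a point): middle of the rake's grip, 64 mm above the tooth tips, on the rake's axis; take it here from above, the fingers closing along the rake's x (20 mm).
- chopstick_1: smooth lacquered chopstick of dark wood, 170 mm long, 9 mm thick, 14 g, lying askew on the ribs. Origin: on its axis at two turned rings, 22 mm from its butt end, which lie between the guide pins of the first flute (tray y about -46.5 mm); the butt is at x = -71 mm of the tray or beyond. x along it to its tip.
- chopstick_1_tip (a point): the tip end of chopstick 1, on its axis, 148 mm from its origin
- chopstick_2: smooth lacquered chopstick of dark wood, 170 mm long, 9 mm thick, 14 g, lying askew on the ribs. Origin: on its axis at two turned rings, 22 mm from its butt end, which lie between the guide pins of the second flute (tray y about -15.5 mm); the butt is at x = -71 mm of the tray or beyond. x along it to its tip.
- chopstick_2_tip (a point): the tip end of chopstick 2, on its axis, 148 mm from its origin
- chopstick_3: smooth lacquered chopstick of dark wood, 170 mm long, 9 mm thick, 14 g, lying askew on the ribs. Origin: on its axis at two turned rings, 22 mm from its butt end, which lie between the guide pins of the third flute (tray y about 15.5 mm); the butt is at x = -71 mm of the tray or beyond. x along it to its tip.
- chopstick_3_tip (a point): the tip end of chopstick 3, on its axis, 148 mm from its origin
- chopstick_4: smooth lacquered chopstick of dark wood, 170 mm long, 9 mm thick, 14 g, lying askew on the ribs. Origin: on its axis at two turned rings, 22 mm from its butt end, which lie between the guide pins of the fourth flute (tray y about 46.5 mm); the butt is at x = -71 mm of the tray or beyond. x along it to its tip.
- chopstick_4_tip (a point): the tip end of chopstick 4, on its axis, 148 mm from its origin
- salt_shaker: bystander, to be left alone: salt shaker, 44 mm thick, 90 mm high, near the worktop's front edge, left; origin: centre of its underside
- tin_small: bystander, to be left alone: small tin, 58 mm thick, 72 mm high, behind the rake; origin: centre of its underside
- beaker: bystander, to be left alone: plastic beaker, 81 mm wide, 112 mm high, behind the tray; origin: centre of its underside
- jar_small: bystander, to be left alone: small jar with a lid, 58 mm thick, 85 mm high, near the front edge, right; origin: centre of its underside

How it is judged:
By the outcome, as a careful person would: the job done as asked, in the order asked, and still so for the second after the job is handed in, with the robot touching nothing.
It also fails if it takes over 69 s, if anything falls off the work surface, if the arm or the gripper's body presses on something with over 40 N, if the wrist force passes 120 N, or if a joint passes its speed limit or range.

## Working session

There is one attempt and no reset: what is moved stays moved. The work goes in short steps, Python scripts to look and compute and a tool call to move; the robot and the scene stay as the last step left them, time stands still between calls to the robot, and variables do not carry over. Pictures are saved under pics/ and viewed, at most 10 in all, crops included, and the job is handed in when it is done.

Besides the shell and the picture viewer there is one more tool, called after ">>>" as name(argument=value, ...) on one line, values as JSON. move_arm: Moves the arm, as the interface text tells. Its arguments: {"type":"object","properties":{"motion":{"type":"array","items":{"type":"array","items":{"type":"number"}}},"grip_force":{"type":"number"}},"required":["motion"]}

```bash
mkdir -p pics
cat > h.py <<'E'
import numpy as np, cv2
from rig import sensors, grab_frame, camera_params, order
from scipy.spatial.transform import Rotation as R
def snap(n,fn):
    P=camera_params(n); im,d=grab_frame(n); np.savez('pics/'+fn+'.npz',im=im,d=d,K=P['camera_matrix'],k1=P['k1'],T=P['world_from_camera'])
    cv2.imwrite('pics/'+fn+'.png',im[:,:,::-1]); return im,d,P
def load(fn):
    z=np.load('pics/'+fn+'.npz'); return z['im'],z['d'],dict(camera_matrix=z['K'],k1=float(z['k1']),world_from_camera=z['T'])
def rays(uv,P):
    K=np.array(P['camera_matrix']); uv=np.atleast_2d(uv).astype(float)
    p=np.c_[(uv[:,0]-K[0,2])/K[0,0],(uv[:,1]-K[1,2])/K[1,1]]; q=p.copy()
    for _ in range(20): q=p/(1+P['k1']*(q**2).sum(1,keepdims=True))
    return np.c_[q,np.ones(len(q))]
def cloud(d,P):
    v,u=np.mgrid[:480,:640]; T=np.array(P['world_from_camera'])
    X=rays(np.c_[u.ravel(),v.ravel()],P)*d.reshape(-1,1); W=X@T[:3,:3].T+T[:3,3]; W[d.ravel()==0]=np.nan
    return W.reshape(480,640,3)
def onz(uv,P,z):
    T=np.array(P['world_from_camera']); r=rays(uv,P)@T[:3,:3].T; return T[:3,3]+r*((z-T[2,3])/r[:,2:])
def proj(W,P):
    T=np.array(P['world_from_camera']); c=(np.atleast_2d(W)-T[:3,3])@T[:3,:3]; q=c[:,:2]/c[:,2:]
    q=q*(1+P['k1']*(q**2).sum(1,keepdims=True)); K=np.array(P['camera_matrix']); return q*[K[0,0],K[1,1]]+K[:2,2]
E
python3 - <<'E'
from h import *
s=sensors.sense(); print(s)
a,d,P=snap('scene','scene0'); b,_,Q=snap('side','side0')
for p in(P,Q): print(np.round(p['world_from_camera'],3).tolist(),p['k1'])
E
```

```text
{'clock': 0.0, 'qpos': array([-1.10941164e+00,  3.53669828e-01,  1.63411628e+00,  4.23840437e-05,
        1.15520308e+00, -2.39718891e-03]), 'qvel': array([ 0.00134164, -0.00068258,  0.00052218,  0.00044805, -0.00069777,
        0.00060372]), 'joint_efforts': array([-3.68285109e-04, -6.05257559e+01, -3.42063260e+01, -6.59568127e-05,
        9.59810510e-03,  7.72760177e-05]), 'eef_pos': array([ 279.38868841, -558.55371564,  230.55577994]), 'tcp_rot': array([-3.14019621e+00, -4.20998967e-05,  4.63764710e-01]), 'contact_force': array([ 0.69305218, -0.08761401,  0.22283482]), 'wrist_torque': array([-0.04795142,  0.03830813,  0.03485524]), 'grasp_force': 0.0, 'opening': 1.0016940221785717}
[[-0.758, -0.439, 0.482, 41.031], [-0.652, 0.52, -0.552, 565.203], [-0.009, -0.733, -0.68, 756.998], [0.0, 0.0, 0.0, 1.0]] -0.0375601150612237
[[0.993, -0.038, 0.116, 423.279], [-0.122, -0.332, 0.935, -849.554], [0.003, -0.943, -0.334, 386.343], [0.0, 0.0, 0.0, 1.0]] -0.03474104628972231
```

View pics/scene0.png

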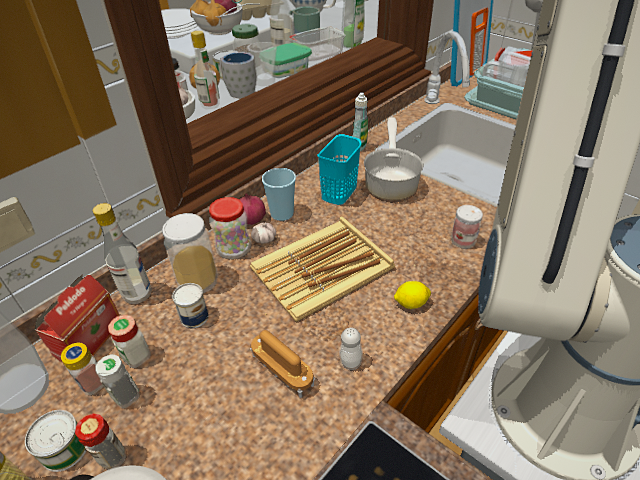

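View pics/side0.png

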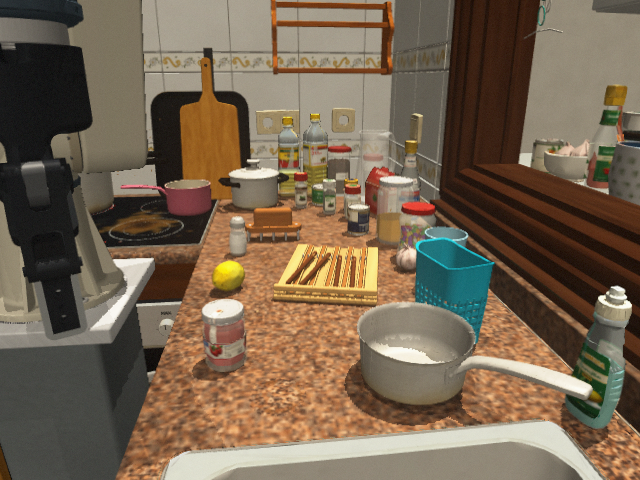

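Run:
```python
from h import *
im,d,P=load('scene0'); W=cloud(d,P)
for n,p,z in [('tray',[(251,265),(342,219),(394,266),(298,317)],20),('salt',[(350,365)],0),('rakehead',[(253,348),(305,392),(313,380)],35),('tin',[(192,320)],0)]: print(n,onz(p,P,z).round(0)[:,:2].tolist())
print(W[345,280],W[265,320])
v=W[320:400,240:325]; m=(v[...,2]>65)&(v[...,2]<95); q=v[m]; print(m.sum(),q.mean(0)); 
w,V=np.linalg.eigh(np.cov(q[:,:2].T)); print(w,V[:,1],q.min(0),q.max(0))
P=camera_params('wrist'); s=sensors.sense(); Tt=np.eye(4);Tt[:3,:3]=R.from_euler('xyz',s['tcp_rot']).as_matrix();Tt[:3,3]=s['eef_pos']
print(P['camera_matrix'],np.round(np.linalg.inv(Tt)@P['world_from_camera'],3)); print(Tt.round(3))
```

```text
tray [[654.0, 120.0], [602.0, -130.0], [413.0, -79.0], [476.0, 158.0]]
salt [[337.0, 167.0]]
rakehead [[480.0, 272.0], [348.0, 276.0], [353.0, 250.0]]
tin [[645.0, 292.0]]
[422.28766115 255.85322433  79.82977412] [539.80446198  20.49364182  17.67384694]
613 [419.76241186 259.93235882  76.91571432]
[ 29.1862481  730.11934763] [-0.99942012  0.03405022] [376.00756404 246.64204171  65.12165084] [470.90895482 269.03278435  83.45058487]
[[358.23635734   0.         321.10109461]
 [  0.         358.23635734 233.67261207]
 [  0.           0.           1.        ]] [[-1.00000e-03 -9.66000e-01 -2.58000e-01  6.51420e+01]
 [ 1.00000e+00 -1.00000e-03 -1.00000e-03 -6.21000e-01]
 [ 1.00000e-03 -2.58000e-01  9.66000e-01 -1.42015e+02]
 [ 0.00000e+00  0.00000e+00  0.00000e+00  1.00000e+00]]
[[ 8.94000e-01  4.47000e-01 -1.00000e-03  2.79399e+02]
 [ 4.47000e-01 -8.94000e-01  1.00000e-03 -5.58584e+02]
 [-0.00000e+00 -1.00000e-03 -1.00000e+00  2.30608e+02]
 [ 0.00000e+00  0.00000e+00  0.00000e+00  1.00000e+00]]
```

```bash
cat >> h.py <<'E'
def rel(p0,y0,p1,y1):  # commanded tool-down pose (mm,yaw) -> row for target
    A=R.from_euler('xyz',[np.pi,0,y0]); B=R.from_euler('xyz',[np.pi,0,y1])
    return np.r_[(A.inv()*B).as_rotvec(),A.inv().apply(np.array(p1)-p0)/1000].round(4).tolist()
E
python3 -c "
from h import *
print(rel([279.593,-558.977,231.281],.4638,[480,80,300],-.13))"
```

```text
[0.0, -0.0, 0.5938, 0.4651, -0.4818, -0.0687]
```

Careful with the scale: shifts go in shares of 0.8 m and turns go in shares of 180 degrees. That gives: -0.3833 m / 0.8 = -0.4791, -0.0687 m / 0.8 = -0.0859, 0.594 rad / 3.1416 = 0.1891.

>>> move_arm(motion=[[0,0,0.0477,0.0581,-0.0603,-0.0859,0.085],[0,0,0.0955,0.1163,-0.1205,-0.0859,0.085],[0,0,0.1432,0.1744,-0.1806,-0.0859,0.085],[0,0,0.1891,0.2325,-0.2409,-0.0859,0.085],[0,0,0.1891,0.2906,-0.3011,-0.0859,0.085],[0,0,0.1891,0.3488,-0.3613,-0.0859,0.085],[0,0,0.1891,0.4069,-0.4213,-0.0859,0.085],[0,0,0.1891,0.4625,-0.4791,-0.0859,0.085]])

```text
clock: 1.1
eef_pos: [423.0, -100.2, 300.0]
tcp_rot: [3.142, -0.0, -0.13]
contact_force: [2.1, -0.0, 0.7]
opening: 0.995
grasp_force: 0.0
```

To row units: -0.14 m / 0.8 = -0.175, -0.11 m / 0.8 = -0.1375.

>>> move_arm(motion=[[0,0,0,0.0213,-0.075,0,0.085],[0,0,0,0.035,-0.1375,0,0.085],[0,0,0,0.035,-0.175,0,0.085],[0,0,0,0.035,-0.175,0,0.085]])

```text
clock: 1.6
eef_pos: [468.8, 34.7, 299.6]
tcp_rot: [-3.141, 0.001, -0.127]
contact_force: [-0.6, 0.7, 0.6]
opening: 0.993
grasp_force: 0.0
```

Run:
```python
from h import *
s=sensors.sense(); print(s['eef_pos'],s['tcp_rot'],np.abs(s['qvel']).max())
snap('wrist','w1')
```

```text
[468.79630089  34.71974448 299.57462044] [-3.14149636e+00  7.93461764e-04 -1.27154580e-01] 0.04773850002922848
```

View pics/w1.png

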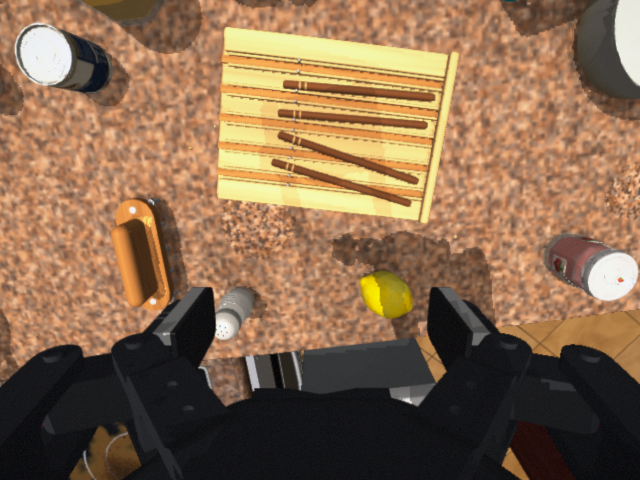

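```bash
cat >> h.py <<'E'
def rect(fn,c,yaw,z,hx,hy,s):
    im,d,P=load(fn); u,v=np.meshgrid(np.arange(-hx,hx,1/s),np.arange(-hy,hy,1/s)); 
    C,S=np.cos(yaw),np.sin(yaw); W=np.stack([c[0]+C*u-S*v,c[1]+S*u+C*v,0*u+z],-1).reshape(-1,3)
    p=proj(W,P).reshape(u.shape+(2,)).astype(np.float32)
    return cv2.remap(im,p[...,0],p[...,1],cv2.INTER_CUBIC)
E
python3 - <<'E'
from h import *
im,d,P=load('w1')
c=onz([(228,28),(457,54),(424,222),(219,199)],P,15)[:,:2]; print(c.round(1)); 
ax=(c[1]+c[2]-c[0]-c[3]); yaw=np.arctan2(ax[1],ax[0]); cen=c.mean(0); print(cen,yaw)
r=rect('w1',cen,yaw,17,150,110,2.6); cv2.imwrite('pics/r1.png',r[:,:,::-1])
# rake
c2=onz([(135,202),(155,308)],P,38); print(c2)
W=cloud(d,P); v=W[190:320,90:190].reshape(-1,3); q=v[(v[:,2]>60)&(v[:,2]<95)]; 
for lo in (60,70,76): 
  q=v[(v[:,2]>lo)&(v[:,2]<95)]; rr=cv2.minAreaRect(q[:,:2].astype(np.float32)); print(lo,len(q),rr,q[:,2].max())
q=v[(v[:,2]>28)&(v[:,2]<95)]; print(cv2.minAreaRect(q[:,:2].astype(np.float32)))
E
```

```text
[[ 661.   112.7]
 [ 603.5 -132. ]
 [ 418.4  -84.7]
 [ 478.3  158.8]]
[540.29108473  13.71088295] -1.806850415547649
[[490.55567634 249.0887038   38.        ]
 [356.95747129 259.32370864  38.        ]]
60 1903 ((424.55535888671875, 255.8665771484375), (19.765878677368164, 96.32127380371094), 87.3038101196289) 82.69553429616587
70 1497 ((424.3331604003906, 255.87705993652344), (19.765878677368164, 95.87638854980469), 87.3038101196289) 82.69553429616587
76 1120 ((424.9825744628906, 256.7384948730469), (18.703094482421875, 92.86852264404297), 86.72525024414062) 82.69553429616587
((424.54827880859375, 255.97921752929688), (46.80934524536133, 139.89894104003906), 88.81925964355469)
```

View pics/r1.png

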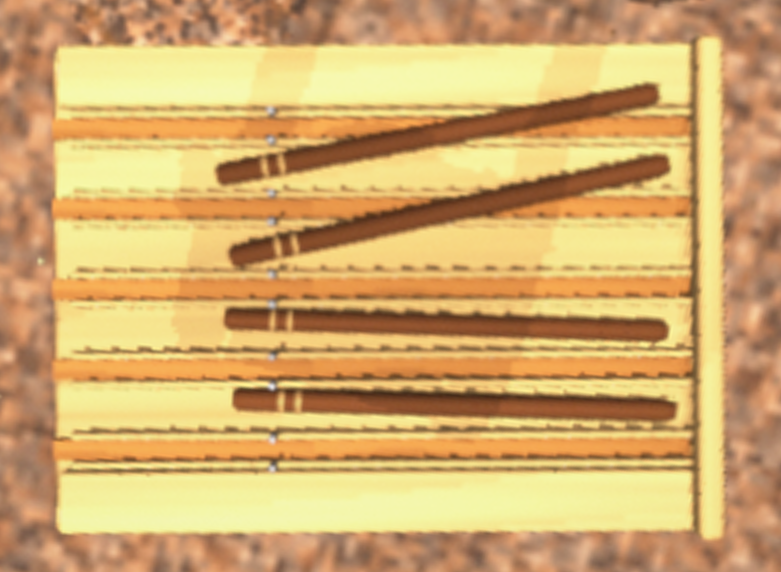

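Run:
```python
from h import *
cen=np.array([540.291,13.711]);yaw=-1.80685
s=4; r=rect('w1',cen,yaw,15,150,110,s).astype(float)
f=r[...,2]/(r[...,0]+1)   # blue/red low = orange ; cream ~?
hsv=cv2.cvtColor(r.clip(0,255).astype(np.uint8),cv2.COLOR_RGB2HSV)
m=(hsv[...,0]<19)&(hsv[...,1]>120)&(hsv[...,2]>170)
A=[];b=[];res=[]
for k,y in enumerate([-62,-31,0,31,62]):
    xs=[];ys=[]
    for c in range(int((150-110)*s),int((150+110)*s),4):
        lo=int((110+y-8)*s);col=m[lo:lo+16*s,c]; n=col.sum()
        if 4.5*s<n<9*s: xs.append(c/s-150);ys.append((np.nonzero(col)[0].mean()+lo)/s-110)
    p=np.polyfit(xs,ys,1)
    for _ in range(3):
        e=np.polyval(p,xs)-ys; k2=abs(e)<.7; p=np.polyfit(np.array(xs)[k2],np.array(ys)[k2],1)
    print(y,len(xs),p,n/s, np.std(e))
    res.append(p)
res=np.array(res); sl=res[:,0].mean(); off=(res[:,1]).mean()
ax=np.array([np.cos(yaw),np.sin(yaw)]);ay=np.array([-ax[1],ax[0]])
# x ends along several rows : cream/wood extent
g=hsv[...,1].astype(float)
print('bar cols/open col', 58/2.6-150, 722/2.6-150, 'inner',694/2.6-150)
print(yaw+np.arctan(sl),cen+ay*off)
im,d,P=load('w1');print(P['world_from_camera'][:3,3])
```

```text
-62 105 [-2.24596003e-03 -6.14120252e+01] 9.0 1.4454027296255314
-31 101 [-4.16177470e-03 -3.03977791e+01] 8.25 1.1688259842099402
0 61 [-0.00352553  0.57465217] 8.75 0.39342772172870827
31 86 [-4.65556225e-03  3.09673584e+01] 6.75 0.5490322569745018
62 196 [-6.63105294e-03  6.21940423e+01] 7.5 0.5119689375965294
bar cols/open col -127.6923076923077 127.69230769230768 inner 116.9230769230769
-1.811093949667027 [540.66556613  13.62090259]
[533.27002801  26.82990779 441.50687844]
```

```bash
python3 -c "
from h import *
print(rel([468.8,34.7,299.6],-.13,[395,257,210],-.05))"
```

```text
[-0.0, 0.0, -0.08, -0.102, -0.2109, 0.0896]
```

To row units: -0.211 m / 0.8 = -0.2638, -0.102 m / 0.8 = -0.1275, -0.08 rad / 3.1416 = -0.0255.

>>> move_arm(motion=[[0,0,-0.0095,-0.0325,-0.0663,0.028,0.085],[0,0,-0.0159,-0.0638,-0.1313,0.056,0.085],[0,0,-0.0255,-0.0963,-0.1975,0.084,0.085],[0,0,-0.0255,-0.1275,-0.2638,0.112,0.085],[0,0,-0.0255,-0.1275,-0.2638,0.112,0.085],[0,0,-0.0255,-0.1275,-0.2638,0.112,0.085]])

```text
clock: 2.4
eef_pos: [395.3, 254.6, 210.3]
tcp_rot: [3.141, 0.0, -0.05]
contact_force: [-0.3, -0.0, -0.3]
opening: 0.999
grasp_force: 0.0
```

Run:
```python
from h import *
s=sensors.sense(); print(s['eef_pos'],s['tcp_rot'],np.abs(s['qvel']).max())
im,d,P=snap('wrist','w2'); print(P['world_from_camera'][:3,3])
W=cloud(d,P).reshape(-1,3); W=W[(abs(W[:,0]-425)<85)&(abs(W[:,1]-256)<40)]
for lo,hi in((28,95),(55,95),(70,95),(78,95)):
  q=W[(W[:,2]>lo)&(W[:,2]<hi)]; print(lo,len(q),cv2.minAreaRect(q[:,:2].astype(np.float32)),q[:,2].max())
a=rect('w2',[424.5,256],-.05,81,85,45,4.5); b=rect('w2',[424.5,256],-.05,38,85,45,4.5)
cv2.imwrite('pics/r2.png',np.vstack([a,b])[:,:800,::-1])
```

```text
[395.34514302 254.57990714 210.33774185] [ 3.14082523e+00  1.25402346e-04 -4.99999794e-02] 0.024895985506636353
[460.19395933 251.84702393 352.33168175]
28 7816 ((424.3096923828125, 256.9073791503906), (46.13369369506836, 140.5833740234375), 87.4683837890625) 82.06166944734127
55 2984 ((424.377197265625, 256.89691162109375), (19.96190071105957, 94.02667236328125), 87.455078125) 82.06166944734127
70 2975 ((424.3617858886719, 256.9039611816406), (19.949174880981445, 93.9952392578125), 87.455078125) 82.06166944734127
78 1764 ((424.0990905761719, 256.96990966796875), (15.138445854187012, 89.68167114257812), 88.74353790283203) 82.06166944734127
```

View pics/r2.png

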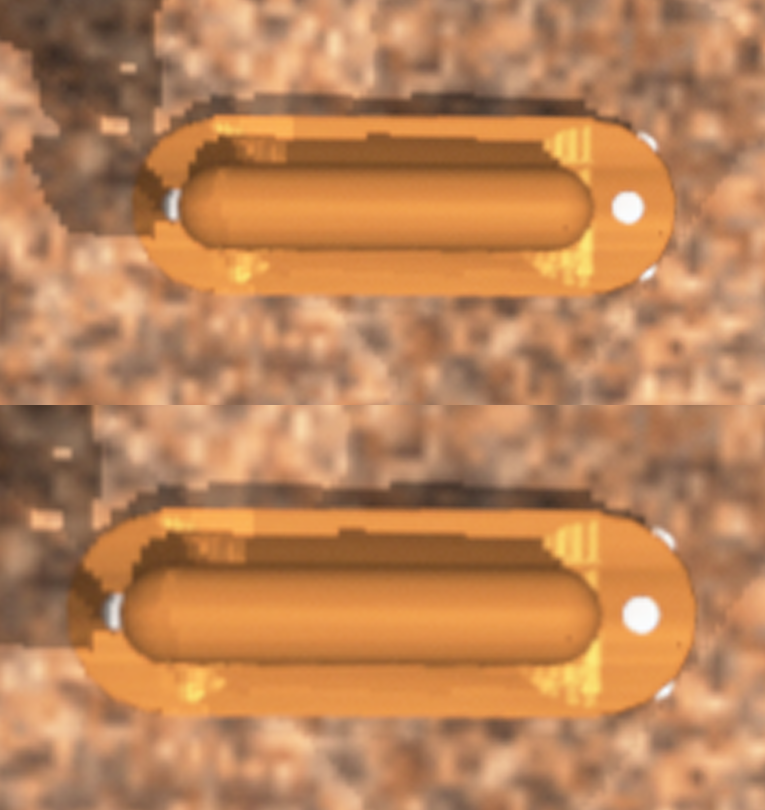

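```bash
python3 -c "
from h import *
s=sensors.sense(); print(s['eef_pos'],s['contact_force'])
print(rel(s['eef_pos'],-.05,[424.3,257,45],-.048))"
```

```text
[395.75134555 254.28889787 210.64236844] [ 0.26103935  0.55350313 -1.13146349]
[-0.0, 0.0, -0.002, 0.0284, -0.0041, 0.1656]
```

To row units: 0.1656 m / 0.8 = 0.207, 0.0284 m / 0.8 = 0.0355.

>>> move_arm(motion=[[0,0,0,0.0355,-0.005,0.025,0.085],[0,0,0,0.0355,-0.005,0.075,0.085],[0,0,0,0.0355,-0.005,0.125,0.085],[0,0,0,0.0355,-0.005,0.175,0.085],[0,0,0,0.0355,-0.005,0.207,0.085],[0,0,0,0.0355,-0.005,0.207,0.085]])

```text
clock: 3.2
eef_pos: [423.6, 256.0, 43.8]
tcp_rot: [3.14, 0.002, -0.053]
contact_force: [-0.2, -0.0, -0.3]
opening: 0.998
grasp_force: 0.0
```

>>> move_arm(motion=[[0,0,0,0.0006,-0.0013,-0.0013,0.06],[0,0,0,0.0006,-0.0013,-0.0013,0.04],[0,0,0,0.0006,-0.0013,-0.0013,0.03],[0,0,0,0.0006,-0.0013,-0.0013,0.025],[0,0,0,0.0006,-0.0013,-0.0013,0.022],[0,0,0,0.0006,-0.0013,-0.0013,0.015],[0,0,0,0.0006,-0.0013,-0.0013,0.015],[0,0,0,0.0006,-0.0013,-0.0013,0.015]], grip_force=60)

```text
clock: 4.2
eef_pos: [424.2, 259.0, 45.8]
tcp_rot: [3.141, 0.0, -0.05]
contact_force: [-0.3, -0.3, 3.1]
opening: 0.225
grasp_force: 60.2
```

Run:
```python
from h import *
s=sensors.sense(); print(s)
im,d,P=snap('wrist','w3'); print(P['world_from_camera'][:3,3])
im,d,P=snap('scene','s3')
```

```text
{'clock': 4.2, 'qpos': array([ 5.45210597e-01,  4.25712474e-01,  2.04262481e+00, -2.68876930e-05,
        6.73396188e-01,  2.16613048e+00]), 'qvel': array([ 0.00102271,  0.00119478, -0.00033435, -0.00132819,  0.00210413,
        0.00064926]), 'joint_efforts': array([ 3.59467082e-01, -5.09735799e+01, -2.09663790e+01,  2.11003139e-01,
       -4.08793213e-01,  4.41113405e-02]), 'eef_pos': array([424.20140886, 259.0405133 ,  45.77557674]), 'tcp_rot': array([ 3.14149980e+00,  1.07192634e-04, -5.01025374e-02]), 'contact_force': array([-0.31087377, -0.26077078,  3.05027797]), 'wrist_torque': array([-0.22789425,  0.17646876,  0.03505697]), 'grasp_force': 60.199360102415085, 'opening': 0.2250829891528342}
[489.02586463 256.18921767 187.76692083]
```

View pics/w3.png

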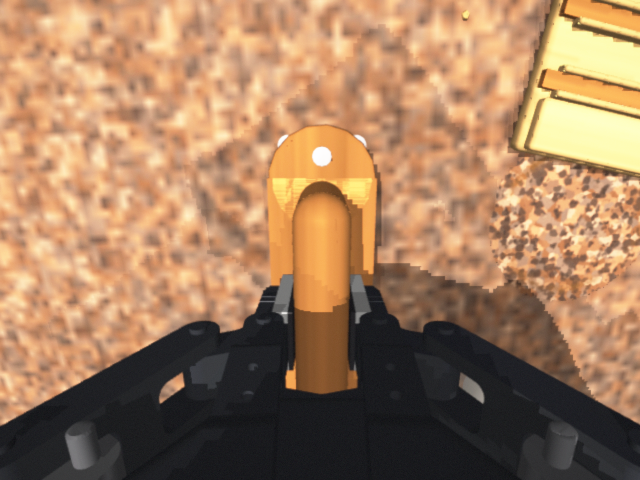

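Run:
```python
from h import *
im,d,P=load('w3'); print('end',onz([(321,125),(321,156)],P,38))
im,d,P=load('scene0'); W=cloud(d,P).reshape(-1,3)
q=W[(W[:,2]>45)&(W[:,0]>560)&(W[:,0]<760)&(W[:,1]>-100)&(W[:,1]<230)]
for y in range(-100,230,30):
  k=q[(q[:,1]>=y)&(q[:,1]<y+30)]
  if len(k): print(y,k[:,0].min().round(),k[:,2].max().round())
t=np.array([540.6,13.4]);a=np.array([-.2379,-.9713])
s=sensors.sense(); p=s['eef_pos']; print(p)
g=t-100*a; print(g, rel(p,-.05,[*g,100],-.24))
for k in range(3): print(sensors.sense()['eef_pos'])
```

```text
end [[494.09234636 256.21178738  38.        ]
 [481.88585231 256.83735948  38.        ]]
-100 708.0 113.0
-70 707.0 113.0
-40 721.0 113.0
-10 752.0 55.0
20 696.0 57.0
50 705.0 124.0
80 702.0 124.0
110 706.0 124.0
170 682.0 158.0
200 680.0 158.0
[424.20117613 259.0353161   45.75963937]
[564.39 110.53] [0.0, -0.0, 0.19, 0.1474, 0.1413, -0.0542]
[424.20117613 259.0353161   45.75963937]
[424.20117613 259.0353161   45.75963937]
[424.20117613 259.0353161   45.75963937]
```

To row units: 0.1474 m / 0.8 = 0.1843, 0.141 m / 0.8 = 0.1763, 0.19 rad / 3.1416 = 0.0605.

>>> move_arm(motion=[[0,0,0,0,0,-0.0125,0.015],[0,0,0,0,0,-0.0438,0.015],[0,0,0,0,0,-0.0675,0.015],[0,0,0.0159,0.0463,0.0438,-0.0675,0.015],[0,0,0.0318,0.0925,0.0875,-0.0675,0.015],[0,0,0.0477,0.1388,0.1325,-0.0675,0.015],[0,0,0.0605,0.1843,0.1763,-0.0675,0.015],[0,0,0.0605,0.1843,0.1763,-0.0675,0.015]])

```text
clock: 5.3
eef_pos: [566.8, 108.7, 100.3]
tcp_rot: [-3.141, -0.002, -0.244]
contact_force: [-1.1, -0.5, -3.0]
opening: 0.225
grasp_force: 59.4
```

>>> move_arm(motion=[[0,0,0,0,0,0,0.015],[0,0,0,0,0,0,0.015]])

```text
clock: 5.55
eef_pos: [563.4, 111.7, 99.7]
tcp_rot: [3.141, 0.001, -0.239]
contact_force: [0.3, -0.5, -2.4]
opening: 0.223
grasp_force: 59.4
```

Run:
```python
from h import *
s=sensors.sense(); print({k:np.round(s[k],3).tolist() for k in('eef_pos','tcp_rot','contact_force','wrist_torque','opening')})
snap('wrist','w4');im,d,P=snap('scene','s4'); snap('side','d4')
t=np.array([540.6,13.4]);a=np.array([-.2379,-.9713]); b=np.array([.9713,-.2379]); g=s['eef_pos'][:2]-t; print('tray xy',g@a,g@b)
c=im[150:330,215:425]; cv2.imwrite('pics/s4c.png',cv2.resize(c[:,:,::-1],None,fx=3.3,fy=3.3,interpolation=cv2.INTER_CUBIC))
```

```text
{'eef_pos': [563.359, 111.676, 99.71], 'tcp_rot': [3.141, 0.001, -0.239], 'contact_force': [0.292, -0.513, -2.408], 'wrist_torque': [-0.002, 0.043, -0.024], 'opening': 0.223}
tray xy -100.87039136850863 -1.2737849065881548
```

View pics/s4c.png

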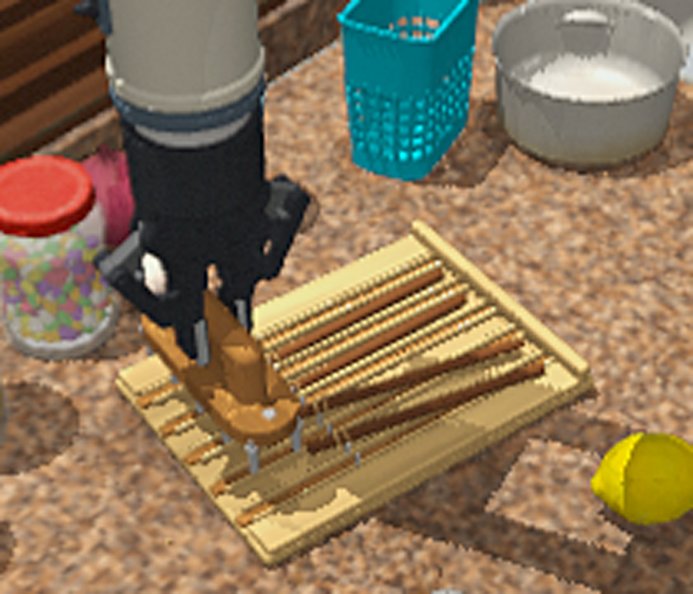

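View pics/w4.png

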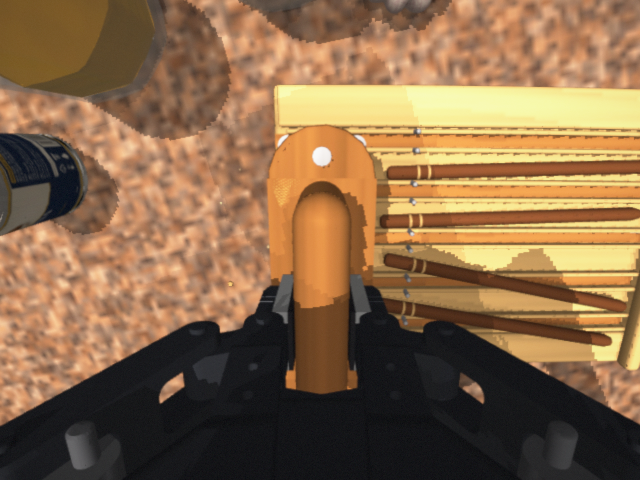

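```bash
cat > slots.py <<'E'
from h import *
def slots(fn,x0,x1,ys,t=(540.6,13.4),yaw=-1.811,s=5):
    r=rect(fn,t,yaw,15,150,110,s); hsv=cv2.cvtColor(r,cv2.COLOR_RGB2HSV)
    m=(hsv[...,0]<19)&(hsv[...,1]>120)&(hsv[...,2]>150)
    for y in ys:
        xs=[];yy=[]
        for c in range(int((150+x0)*s),int((150+x1)*s),2):
            lo=int((110+y-7)*s);n=np.nonzero(m[lo:lo+14*s,c])[0]
            if 4*s<len(n)<9*s: xs.append(c/s-150);yy.append((n.mean()+lo)/s-110)
        xs=np.array(xs);yy=np.array(yy);k=abs(yy-np.median(yy))<1.2
        print(y,k.sum(),np.polyfit(xs[k],yy[k],1).round(4),np.median(yy).round(2))
    return r
E
python3 - <<'E'
from slots import *
slots('w1',-110,-75,[-62,-31,0,31,62])
print('w4');r=slots('w4',-65,60,[0,31,62]);
im,d,P=load('w4'); e=onz([(321,125)],P,38)[0,:2]; t=np.array([540.6,13.4]);a=np.array([-.2379,-.9713]); b=np.array([.9713,-.2379])
print('end y',(e-t)@b,(e-t)@a)
im,d,P=load('w2')
E
```

```text
-62 86 [ 3.50000e-03 -6.15709e+01] -61.9
-31 71 [-4.70000e-03 -3.11685e+01] -30.7
0 52 [-0.0013  0.2118] 0.41
31 25 [1.23000e-02 3.25922e+01] 31.44
62 32 [1.45000e-02 6.33898e+01] 61.96
w4
0 196 [0.003  0.3793] 0.42
31 156 [3.20000e-03 3.08556e+01] 30.96
62 130 [-4.5000e-03  6.1608e+01] 61.56
end y 70.32983162451302 -101.63403048140654
```

To row units: 0.032 m / 0.8 = 0.04, 0.025 m / 0.8 = 0.0313.

>>> move_arm(motion=[[0,0,0,0,0,0.0125,0.015],[0,0,0,0,0,0.0313,0.015],[0,0,0,0,0,0.04,0.015],[0,0,0,0,0,0.04,0.015],[0,0,0,0,0,0.04,0.015]])

```text
clock: 6.32
eef_pos: [564.6, 110.8, 67.8]
tcp_rot: [-3.142, -0.0, -0.24]
contact_force: [0.8, -0.7, -1.9]
opening: 0.223
grasp_force: 59.4
```

```bash
cat > st.py <<'E'
from h import *
t=np.array([540.6,13.4]);a=np.array([-.2379,-.9713]); b=np.array([.9713,-.2379])
s=sensors.sense(); g=s['eef_pos'][:2]-t; print('tray',(g@a).round(2),(g@b).round(2),'z',s['eef_pos'][2].round(2),'rot',s['tcp_rot'].round(4),'F',(s['contact_force'][:2]@a).round(2),(s['contact_force'][:2]@b).round(2),s['contact_force'][2].round(2),'M',s['wrist_torque'].round(2),np.abs(s['qvel']).max().round(3))
E
cat > look.py <<'E'
from slots import *
import st,sys
im,d,P=snap('wrist',sys.argv[1]); e=onz([(321,125)],P,float(sys.argv[2]))[0,:2]; print('end',(e-st.t)@st.b,(e-st.t)@st.a); slots(sys.argv[1],-65,60,[0,31,62])
E
python3 look.py w5 54
```

```text
tray -100.31 0.09 z 67.78 rot [-3.1416e+00 -1.0000e-04 -2.4020e-01] F 0.46 0.91 -1.88 M [ 0.   -0.02 -0.03] 0.007
end 70.12830488111565 -100.90741723391635
0 191 [0.0026 0.1455] 0.26
31 17 [7.60000e-03 3.10082e+01] 30.8
62 97 [-3.20000e-03  6.15622e+01] 61.44
```

To row units: 0.004 m / 0.8 = 0.005, 0.003 m / 0.8 = 0.0038.

>>> move_arm(motion=[[0,0,0,0,0,0.0025,0.015],[0,0,0,0,0,0.0038,0.015],[0,0,0,0,0,0.005,0.015],[0,0,0,0,0,0.005,0.015]])

```text
clock: 6.88
eef_pos: [564.3, 110.8, 63.7]
tcp_rot: [3.142, 0.0, -0.24]
contact_force: [-1.0, -0.6, -2.1]
opening: 0.223
grasp_force: 59.4
```

```bash
python3 st.py
```

```text
tray -100.24 -0.14 z 63.68 rot [ 3.1415e+00  1.0000e-04 -2.4020e-01] F 0.84 -0.87 -2.08 M [-0.01 -0.01  0.08] 0.003
```

To row units: 0.001 m / 0.8 = 0.0013, 0.0005 m / 0.8 = 0.0006.

>>> move_arm(motion=[[0,0,0,0,0,0.0006,0.015],[0,0,0,0,0,0.0013,0.015],[0,0,0,0,0,0.0013,0.015]])

```text
clock: 7.25
eef_pos: [564.3, 110.8, 62.7]
tcp_rot: [3.142, 0.0, -0.24]
contact_force: [-0.2, 0.0, -1.6]
opening: 0.223
grasp_force: 59.4
```

```bash
python3 st.py
```

```text
tray -100.27 -0.12 z 62.7 rot [ 3.1415e+00  1.0000e-04 -2.4020e-01] F 0.03 -0.19 -1.6 M [ 0.01 -0.03  0.01] 0.002
```

To row units: 0.001 m / 0.8 = 0.0013, 0.0005 m / 0.8 = 0.0006.

>>> move_arm(motion=[[0,0,0,0,0,0.0006,0.015],[0,0,0,0,0,0.0013,0.015],[0,0,0,0,0,0.0013,0.015]])

```text
clock: 7.62
eef_pos: [564.5, 110.9, 62.0]
tcp_rot: [-3.141, -0.0, -0.24]
contact_force: [-2.3, -0.7, 2.8]
opening: 0.224
grasp_force: 60.3
```

```bash
python3 st.py
```

```text
tray -100.34 0.02 z 62.0 rot [-3.1415e+00 -2.0000e-04 -2.4020e-01] F 1.25 -2.06 2.84 M [-0.01  0.27  0.04] 0.002
```

To row units: 0.004 m / 0.8 = 0.005, -0.0002 m / 0.8 = -0.0003.

>>> move_arm(motion=[[0,0,0,-0.0001,0.0013,0,0.015],[0,0,0,-0.0003,0.0031,0.0001,0.015],[0,0,0,-0.0003,0.005,0.0001,0.015]])

```text
clock: 8.0
eef_pos: [563.7, 107.2, 61.9]
tcp_rot: [-3.141, -0.001, -0.24]
contact_force: [0.3, 2.9, 2.2]
opening: 0.221
grasp_force: 60.1
```

To row units: 0.005 m / 0.8 = 0.0063, 0.0035 m / 0.8 = 0.0044.

>>> move_arm(motion=[[0,0,0,0,0.0019,0,0.015],[0,0,0,0,0.0044,0.0001,0.015],[0,0,0,0,0.0063,0.0002,0.015]])

```text
clock: 8.38
eef_pos: [562.3, 102.1, 61.7]
tcp_rot: [-3.141, -0.0, -0.24]
contact_force: [1.6, 3.2, 3.8]
opening: 0.223
grasp_force: 60.3
```

To row units: 0.005 m / 0.8 = 0.0063, 0.0035 m / 0.8 = 0.0044.

>>> move_arm(motion=[[0,0,0,0,0.0019,0,0.015],[0,0,0,0,0.0044,0,0.015],[0,0,0,0,0.0063,0,0.015]])

```text
clock: 8.75
eef_pos: [560.8, 97.1, 61.5]
tcp_rot: [-3.142, -0.0, -0.24]
contact_force: [0.8, 3.4, 2.7]
opening: 0.219
grasp_force: 60.3
```

To row units: 0.008 m / 0.8 = 0.01, 0.006 m / 0.8 = 0.0075.

>>> move_arm(motion=[[0,0,0,0,0.0019,0,0.015],[0,0,0,0,0.0044,0.0001,0.015],[0,0,0,0,0.0075,0.0001,0.015],[0,0,0,0,0.01,0.0002,0.015]])

```text
clock: 9.25
eef_pos: [558.8, 89.3, 61.3]
tcp_rot: [3.141, 0.0, -0.24]
contact_force: [0.2, 2.8, 2.5]
opening: 0.228
grasp_force: 60.3
```

```bash
python3 st.py
```

```text
tray -78.03 -0.36 z 61.29 rot [ 3.1415e+00  2.0000e-04 -2.4030e-01] F -2.74 -0.43 2.48 M [ 0.76 -0.17 -0.  ] 0.025
```

>>> move_arm(motion=[[0,0,0,0,0.0019,0,0.015],[0,0,0,0,0.005,0.0001,0.015],[0,0,0,0,0.0088,0.0002,0.015],[0,0,0,0,0.0125,0.0002,0.015]])

```text
clock: 9.75
eef_pos: [556.3, 79.5, 61.1]
tcp_rot: [3.141, 0.0, -0.24]
contact_force: [-0.0, 2.2, 1.7]
opening: 0.223
grasp_force: 60.0
```

To row units: 0.01 m / 0.8 = 0.0125, 0.007 m / 0.8 = 0.0088.

>>> move_arm(motion=[[0,0,0,0,0.0019,0,0.015],[0,0,0,0,0.005,0.0001,0.015],[0,0,0,0,0.0088,0.0002,0.015],[0,0,0,0,0.0125,0.0003,0.015]])

```text
clock: 10.25
eef_pos: [554.0, 69.8, 60.8]
tcp_rot: [3.141, 0.0, -0.24]
contact_force: [0.1, 1.3, -0.8]
opening: 0.221
grasp_force: 59.8
```

To row units: 0.006 m / 0.8 = 0.0075, 0.004 m / 0.8 = 0.005.

>>> move_arm(motion=[[0,0,0,0,0.0006,0.0003,0.015],[0,0,0,0,0.0025,0.0003,0.015],[0,0,0,0,0.005,0.0004,0.015],[0,0,0,0,0.0075,0.0005,0.015]])

```text
clock: 10.75
eef_pos: [552.8, 64.2, 60.6]
tcp_rot: [-3.142, -0.0, -0.24]
contact_force: [0.3, 0.9, 0.2]
opening: 0.225
grasp_force: 60.0
```

```bash
python3 st.py
```

```text
tray -52.26 -0.23 z 60.59 rot [-3.1415e+00 -1.0000e-04 -2.4010e-01] F -0.95 0.08 0.25 M [ 0.36 -0.08 -0.03] 0.027
```

To row units: 0.006 m / 0.8 = 0.0075, 0.004 m / 0.8 = 0.005.

>>> move_arm(motion=[[0,0,0,0,0.0006,0.0001,0.015],[0,0,0,0,0.0025,0.0003,0.015],[0,0,0,0,0.005,0.0004,0.015],[0,0,0,0,0.0075,0.0005,0.015]])

```text
clock: 11.25
eef_pos: [551.5, 58.4, 60.3]
tcp_rot: [-3.141, -0.0, -0.24]
contact_force: [1.4, 3.3, 2.5]
opening: 0.223
grasp_force: 60.2
```

>>> move_arm(motion=[[0,0,0,0,0.0013,0,0.015],[0,0,0,0,0.0038,0.0001,0.015],[0,0,0,0,0.0063,0.0002,0.015],[0,0,0,0,0.0088,0.0003,0.015]])

```text
clock: 11.75
eef_pos: [549.8, 51.6, 60.1]
tcp_rot: [-3.141, -0.0, -0.24]
contact_force: [1.6, 3.6, 4.4]
opening: 0.224
grasp_force: 60.4
```

To row units: 0.008 m / 0.8 = 0.01, 0.0055 m / 0.8 = 0.0069.

>>> move_arm(motion=[[0,0,0,0,0.0013,-0.0001,0.015],[0,0,0,0,0.0038,-0.0001,0.015],[0,0,0,0,0.0069,0,0.015],[0,0,0,0,0.01,0,0.015]])

```text
clock: 12.25
eef_pos: [547.6, 43.6, 59.9]
tcp_rot: [3.141, 0.0, -0.24]
contact_force: [0.8, 2.1, 2.4]
opening: 0.223
grasp_force: 60.1
```

```bash
python3 st.py
```

```text
tray -31.01 -0.4 z 59.89 rot [ 3.1414e+00  3.0000e-04 -2.4010e-01] F -2.25 0.25 2.4 M [ 0.64 -0.15  0.03] 0.035
```

To row units: 0.01 m / 0.8 = 0.0125, 0.007 m / 0.8 = 0.0088.

>>> move_arm(motion=[[0,0,0,0,0.0019,0,0.015],[0,0,0,0,0.005,0.0001,0.015],[0,0,0,0,0.0088,0.0001,0.015],[0,0,0,0,0.0125,0.0001,0.015]])

```text
clock: 12.75
eef_pos: [545.1, 33.8, 59.7]
tcp_rot: [3.141, 0.0, -0.24]
contact_force: [0.6, 1.2, -0.5]
opening: 0.223
grasp_force: 59.7
```

To row units: 0.006 m / 0.8 = 0.0075, 0.004 m / 0.8 = 0.005.

>>> move_arm(motion=[[0,0,0,0,0.0006,0.0002,0.015],[0,0,0,0,0.0025,0.0003,0.015],[0,0,0,0,0.005,0.0003,0.015],[0,0,0,0,0.0075,0.0004,0.015]])

```text
clock: 13.25
eef_pos: [543.8, 28.2, 59.5]
tcp_rot: [3.141, 0.0, -0.24]
contact_force: [0.2, 1.0, -0.9]
opening: 0.221
grasp_force: 59.7
```

To row units: 0.005 m / 0.8 = 0.0063, 0.0035 m / 0.8 = 0.0044.

>>> move_arm(motion=[[0,0,0,0,0.0006,0.0002,0.015],[0,0,0,0,0.0025,0.0003,0.015],[0,0,0,0,0.0044,0.0004,0.015],[0,0,0,0,0.0063,0.0005,0.015]])

```text
clock: 13.75
eef_pos: [543.0, 23.5, 59.4]
tcp_rot: [-3.141, -0.0, -0.24]
contact_force: [0.3, 2.1, 2.4]
opening: 0.227
grasp_force: 60.1
```

```bash
python3 st.py
```

```text
tray -10.37 -0.12 z 59.41 rot [-3.1413e+00 -3.0000e-04 -2.4030e-01] F -2.15 -0.23 2.39 M [ 0.62 -0.07 -0.06] 0.023
```

To row units: 0.007 m / 0.8 = 0.0088, 0.005 m / 0.8 = 0.0063.

>>> move_arm(motion=[[0,0,0,0,0.0013,0,0.015],[0,0,0,0,0.0038,0.0001,0.015],[0,0,0,0,0.0063,0.0001,0.015],[0,0,0,0,0.0088,0.0001,0.015]])

```text
clock: 14.25
eef_pos: [541.3, 16.6, 59.3]
tcp_rot: [-3.141, -0.0, -0.24]
contact_force: [1.4, 3.9, 4.9]
opening: 0.224
grasp_force: 60.4
```

>>> move_arm(motion=[[0,0,0,0,0.0013,-0.0001,0.015],[0,0,0,0,0.0038,-0.0001,0.015],[0,0,0,0,0.0063,-0.0001,0.015],[0,0,0,0,0.0088,-0.0001,0.015]])

```text
clock: 14.75
eef_pos: [539.5, 9.8, 59.3]
tcp_rot: [-3.141, -0.0, -0.24]
contact_force: [1.3, 4.6, 4.6]
opening: 0.222
grasp_force: 60.5
```

To row units: 0.007 m / 0.8 = 0.0088, 0.005 m / 0.8 = 0.0063.

>>> move_arm(motion=[[0,0,0,0,0.0013,-0.0001,0.015],[0,0,0,0,0.0038,-0.0001,0.015],[0,0,0,0,0.0063,-0.0001,0.015],[0,0,0,0,0.0088,-0.0001,0.015]])

```text
clock: 15.25
eef_pos: [537.7, 2.9, 59.3]
tcp_rot: [3.142, 0.0, -0.24]
contact_force: [1.4, 4.1, 4.6]
opening: 0.225
grasp_force: 60.3
```

```bash
python3 st.py
```

```text
tray 10.86 -0.35 z 59.25 rot [ 3.1416e+00  1.0000e-04 -2.4020e-01] F -4.29 0.38 4.65 M [ 0.9  -0.17 -0.05] 0.03
```

To row units: 0.007 m / 0.8 = 0.0088, 0.005 m / 0.8 = 0.0063.

>>> move_arm(motion=[[0,0,0,0,0.0013,-0.0001,0.015],[0,0,0,0,0.0038,-0.0001,0.015],[0,0,0,0,0.0063,-0.0001,0.015],[0,0,0,0,0.0088,-0.0001,0.015]])

```text
clock: 15.75
eef_pos: [536.0, -3.9, 59.3]
tcp_rot: [3.141, 0.0, -0.24]
contact_force: [0.8, 2.2, 2.3]
opening: 0.219
grasp_force: 60.0
```

To row units: 0.008 m / 0.8 = 0.01, 0.006 m / 0.8 = 0.0075.

>>> move_arm(motion=[[0,0,0,0,0.0019,0,0.015],[0,0,0,0,0.0044,0,0.015],[0,0,0,0,0.0075,0,0.015],[0,0,0,0,0.01,0,0.015]])

```text
clock: 16.25
eef_pos: [534.1, -11.7, 59.3]
tcp_rot: [3.141, 0.0, -0.24]
contact_force: [1.2, 1.6, 0.5]
opening: 0.223
grasp_force: 59.9
```

>>> move_arm(motion=[[0,0,0,0,0.0019,0.0001,0.015],[0,0,0,0,0.0044,0.0001,0.015],[0,0,0,0,0.0075,0.0002,0.015],[0,0,0,0,0.01,0.0002,0.015]])

```text
clock: 16.75
eef_pos: [532.2, -19.4, 59.2]
tcp_rot: [-3.142, 0.0, -0.24]
contact_force: [0.6, 3.0, 1.2]
opening: 0.223
grasp_force: 59.9
```

```bash
python3 st.py
```

```text
tray 33.85 -0.33 z 59.22 rot [-3.1416e+00  1.0000e-04 -2.4030e-01] F -3.07 -0.11 1.17 M [ 0.57 -0.09  0.  ] 0.03
```

To row units: 0.009 m / 0.8 = 0.0113, 0.0065 m / 0.8 = 0.0081.

>>> move_arm(motion=[[0,0,0,0,0.0019,0,0.015],[0,0,0,0,0.005,0.0001,0.015],[0,0,0,0,0.0081,0.0001,0.015],[0,0,0,0,0.0113,0.0002,0.015]])

```text
clock: 17.25
eef_pos: [530.3, -28.1, 59.2]
tcp_rot: [-3.141, -0.0, -0.24]
contact_force: [1.5, 3.1, 3.4]
opening: 0.223
grasp_force: 60.2
```

Contact ~5.4 N; ease slightly.

To row units: 0.009 m / 0.8 = 0.0113, 0.0065 m / 0.8 = 0.0081.

>>> move_arm(motion=[[0,0,0,0,0.0019,0,0.015],[0,0,0,0,0.005,0,0.015],[0,0,0,0,0.0081,0,0.015],[0,0,0,0,0.0113,0,0.015]])

```text
clock: 17.75
eef_pos: [528.1, -36.9, 59.1]
tcp_rot: [-3.141, -0.0, -0.24]
contact_force: [0.3, 3.0, 4.1]
opening: 0.225
grasp_force: 60.3
```

To row units: 0.009 m / 0.8 = 0.0113, 0.0065 m / 0.8 = 0.0081.

>>> move_arm(motion=[[0,0,0,0,0.0019,-0.0001,0.015],[0,0,0,0,0.005,-0.0001,0.015],[0,0,0,0,0.0081,-0.0001,0.015],[0,0,0,0,0.0113,-0.0001,0.015]])

```text
clock: 18.25
eef_pos: [525.8, -45.7, 59.1]
tcp_rot: [3.142, 0.0, -0.24]
contact_force: [0.6, 3.6, 2.6]
opening: 0.226
grasp_force: 60.3
```

```bash
python3 st.py
```

```text
tray 60.89 -0.33 z 59.08 rot [ 3.1416e+00  1.0000e-04 -2.4020e-01] F -3.65 -0.32 2.56 M [ 0.72 -0.17  0.  ] 0.037
```

>>> move_arm(motion=[[0,0,0,0,0.0019,0,0.015],[0,0,0,0,0.005,0,0.015],[0,0,0,0,0.0081,0,0.015],[0,0,0,0,0.0113,0,0.015]])

```text
clock: 18.75
eef_pos: [523.7, -54.4, 59.1]
tcp_rot: [3.142, 0.0, -0.24]
contact_force: [1.4, 3.1, 3.0]
opening: 0.222
grasp_force: 60.3
```

To row units: 0.009 m / 0.8 = 0.0113, 0.0065 m / 0.8 = 0.0081.

>>> move_arm(motion=[[0,0,0,0,0.0019,0,0.015],[0,0,0,0,0.005,0,0.015],[0,0,0,0,0.0081,0,0.015],[0,0,0,0,0.0113,0,0.015]])

```text
clock: 19.25
eef_pos: [521.5, -63.1, 59.0]
tcp_rot: [3.142, 0.0, -0.24]
contact_force: [0.4, 1.9, 1.9]
opening: 0.223
grasp_force: 60.0
```

To row units: 0.008 m / 0.8 = 0.01, 0.006 m / 0.8 = 0.0075.

>>> move_arm(motion=[[0,0,0,0,0.0019,0,0.015],[0,0,0,0,0.005,0,0.015],[0,0,0,0,0.0075,0.0001,0.015],[0,0,0,0,0.01,0.0001,0.015]])

```text
clock: 19.75
eef_pos: [519.6, -70.9, 59.0]
tcp_rot: [3.142, 0.0, -0.24]
contact_force: [0.2, 2.8, 1.4]
opening: 0.223
grasp_force: 60.0
```

```bash
python3 st.py
python3 - <<'E'
from h import *
im,d,P=snap('wrist','w6'); snap('scene','s6')
r=rect('w6',[540.6,13.4],-1.811,19,150,110,2.6); cv2.imwrite('pics/r6.png',r[:,:,::-1])
E
```

```text
tray 86.83 -0.31 z 59.0 rot [ 3.1416e+00  1.0000e-04 -2.4010e-01] F -2.76 -0.48 1.41 M [ 0.52 -0.11  0.  ] 0.03
```

View pics/w6.png

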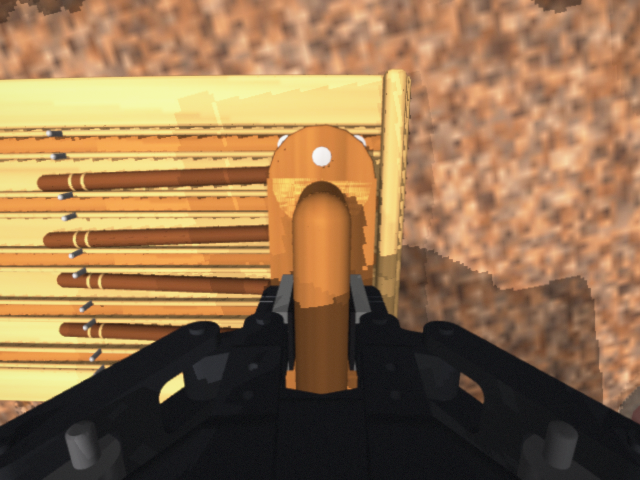

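To row units: 0.006 m / 0.8 = 0.0075, 0.005 m / 0.8 = 0.0063.

>>> move_arm(motion=[[0,0,0,0,0.0013,0,0.015],[0,0,0,0,0.0038,0.0001,0.015],[0,0,0,0,0.0063,0.0001,0.015],[0,0,0,0,0.0075,0.0001,0.015]])

```text
clock: 20.35
eef_pos: [518.3, -76.7, 59.0]
tcp_rot: [-3.142, -0.0, -0.24]
contact_force: [0.5, 2.1, 1.9]
opening: 0.222
grasp_force: 60.1
```

```bash
python3 st.py
```

```text
tray 92.81 -0.25 z 58.97 rot [-3.1415e+00 -1.0000e-04 -2.4030e-01] F -2.14 0.03 1.86 M [ 0.64 -0.13 -0.01] 0.015
```

To row units: 0.0025 m / 0.8 = 0.0031, 0.002 m / 0.8 = 0.0025.

>>> move_arm(motion=[[0,0,0,0,0.0013,0,0.015],[0,0,0,0,0.0025,0,0.015],[0,0,0,0,0.0031,0,0.015]])

```text
clock: 20.72
eef_pos: [517.7, -79.1, 59.0]
tcp_rot: [-3.142, -0.0, -0.24]
contact_force: [1.4, 3.3, 2.5]
opening: 0.224
grasp_force: 60.1
```

```bash
python3 st.py
```

```text
tray 95.24 -0.22 z 58.99 rot [-3.1416e+00 -1.0000e-04 -2.4030e-01] F -3.56 0.53 2.5 M [ 0.62 -0.16 -0.05] 0.009
```

To row units: 0.001 m / 0.8 = 0.0013, 0.0005 m / 0.8 = 0.0006.

>>> move_arm(motion=[[0,0,0,0,0.0006,0,0.015],[0,0,0,0,0.0013,0,0.015],[0,0,0,0,0.0013,0,0.015]])

```text
clock: 21.1
eef_pos: [517.4, -80.1, 59.0]
tcp_rot: [3.141, -0.0, -0.24]
contact_force: [0.8, 1.4, 2.8]
opening: 0.219
grasp_force: 60.2
```

```bash
python3 st.py
python3 - <<'E'
from h import *
im,d,P=snap('scene','s7'); W=cloud(d,P)
t=np.array([540.6,13.4]);a=np.array([-.2379,-.9713]); b=np.array([.9713,-.2379])
for f in('scene0','s7'):
  im,d,P=load(f);W=cloud(d,P).reshape(-1,3);g=W[:,:2]-t;X=g@a;Y=g@b;dark=(im.reshape(-1,3).sum(1)<270)
  for y in(-46.5,-15.5,15.5,46.5):
    k=(abs(Y-y)<9)&(X>-70)&(X<60)&(W[:,2]>10)&(W[:,2]<35)&dark
    if k.sum()>20: print(f,y,k.sum(),np.percentile(W[k,2],[50,80,95]).round(1), np.polyfit(X[k],Y[k],1).round(3))
E
```

```text
tray 96.3 -0.28 z 58.97 rot [ 3.1415 -0.     -0.2401] F -1.54 0.4 2.78 M [ 0.51 -0.18  0.02] 0.002
scene0 -46.5 94 [24.7 26.6 28.2] [  0.07  -46.266]
scene0 -15.5 74 [23.  26.2 28. ] [ 1.2000e-02 -1.6594e+01]
scene0 15.5 104 [19.1 21.4 23. ] [ 0.028 11.483]
scene0 46.5 97 [19.1 20.9 22.3] [1.0000e-02 4.3032e+01]
s7 -46.5 164 [18.9 21.1 23.5] [-2.2000e-02 -4.6441e+01]
s7 -15.5 127 [18.5 21.  22.6] [ -0.029 -15.409]
s7 15.5 98 [19.3 20.9 22.6] [ 0.032 12.362]
s7 46.5 95 [19.6 21.1 22.9] [3.100e-02 4.286e+01]
```

To row units: 0.001 m / 0.8 = 0.0013, 0.0008 m / 0.8 = 0.001.

>>> move_arm(motion=[[0,0,0,0,0.0005,0,0.015],[0,0,0,0,0.001,0,0.015],[0,0,0,0,0.0013,0,0.015]])

```text
clock: 21.52
eef_pos: [517.2, -80.9, 58.9]
tcp_rot: [-3.142, 0.0, -0.24]
contact_force: [0.4, 3.3, 3.1]
opening: 0.222
grasp_force: 60.2
```

```bash
python3 st.py
```

```text
tray 97.19 -0.28 z 58.93 rot [-3.1416  0.     -0.2402] F -3.29 -0.4 3.09 M [ 0.69 -0.16 -0.03] 0.003
```

>>> move_arm(motion=[[0,0,0,0,0,-0.0013,0.015],[0,0,0,0,0,-0.005,0.015],[0,0,0,0,0,-0.0125,0.015],[0,0,0,0,0,-0.0313,0.015],[0,0,0,0,0,-0.0563,0.015],[0,0,0,0,0,-0.0813,0.015],[0,0,0,0,0,-0.0813,0.015],[0,0,0,0,0,-0.0813,0.015]])

```text
clock: 22.52
eef_pos: [516.9, -80.9, 123.8]
tcp_rot: [3.142, 0.0, -0.24]
contact_force: [-0.3, -0.0, -2.1]
opening: 0.226
grasp_force: 59.6
```

```bash
python3 st.py
python3 - <<'E'
from h import *
s=sensors.sense(); print(rel(s['eef_pos'],-.24,[460,255,s['eef_pos'][2]],-.05))
im,d,P=snap('scene','s8')
c=im[200:330,235:410]; cv2.imwrite('pics/s8c.png',cv2.resize(c[:,:,::-1],None,fx=4.5,fy=4.5,interpolation=cv2.INTER_CUBIC))
E
```

```text
tray 97.25 -0.58 z 123.85 rot [ 3.1416e+00  1.0000e-04 -2.4020e-01] F 0.09 -0.34 -2.1 M [ 0.03 -0.02  0.05] 0.014
[-0.0, 0.0, -0.19, -0.1351, -0.3128, -0.0]
```

View pics/s8c.png

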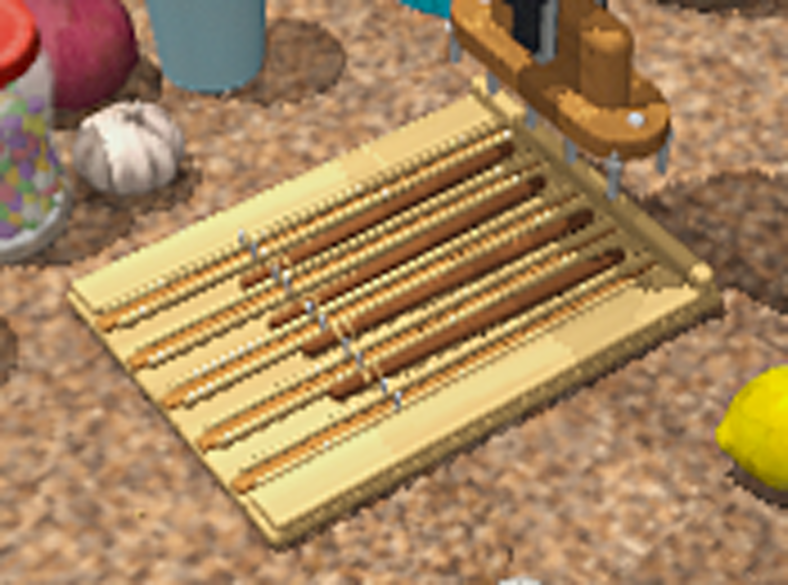

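All four chopsticks lie straight, each in its own flute (butts near (255,275), (285,315), (315,345) and (345,390) in the crop). Now I'll carry the rake to its standing place.

To row units: -0.313 m / 0.8 = -0.3913, -0.03 m / 0.8 = -0.0375, -0.19 rad / 3.1416 = -0.0605.

>>> move_arm(motion=[[0,0,0,-0.0125,-0.0375,0,0.015],[0,0,-0.0095,-0.04,-0.0938,0,0.015],[0,0,-0.0223,-0.0663,-0.1538,0,0.015],[0,0,-0.0318,-0.0925,-0.2138,0,0.015],[0,0,-0.0414,-0.1188,-0.2738,0,0.015],[0,0,-0.0509,-0.1438,-0.3325,0,0.015],[0,0,-0.0605,-0.1688,-0.3913,0,0.015],[0,0,-0.0605,-0.1688,-0.3913,0,0.015]])

```text
clock: 23.58
eef_pos: [459.6, 258.0, 123.2]
tcp_rot: [-3.141, 0.001, -0.046]
contact_force: [-0.6, -0.6, -1.7]
opening: 0.224
grasp_force: 59.8
```

To row units: 0.072 m / 0.8 = 0.09, 0.069 m / 0.8 = 0.0863.

>>> move_arm(motion=[[0,0,0,0,0,0.025,0.015],[0,0,0,0,0,0.0563,0.015],[0,0,0,0,0,0.0775,0.015],[0,0,0,0,0,0.0863,0.015],[0,0,0,0,0,0.09,0.015],[0,0,0,0,0,0.09,0.015]])

```text
clock: 24.32
eef_pos: [460.9, 255.2, 52.3]
tcp_rot: [-3.141, -0.0, -0.05]
contact_force: [-0.0, -0.8, -2.2]
opening: 0.224
grasp_force: 59.7
```

```bash
python3 -c "
from h import *
s=sensors.sense();print(s['eef_pos'],s['tcp_rot'],s['contact_force'])"
```

```text
[460.87702928 255.2428819   52.26720348] [-3.14130007e+00 -4.68407624e-04 -5.03623559e-02] [-0.02296471 -0.79287296 -2.19948796]
```

To row units: 0.006 m / 0.8 = 0.0075, 0.0055 m / 0.8 = 0.0069.

>>> move_arm(motion=[[0,0,0,0,0,0.0025,0.015],[0,0,0,0,0,0.005,0.015],[0,0,0,0,0,0.0069,0.015],[0,0,0,0,0,0.0075,0.015],[0,0,0,0,0,0.0075,0.015]])

```text
clock: 24.95
eef_pos: [460.5, 255.2, 45.9]
tcp_rot: [3.142, 0.0, -0.05]
contact_force: [-0.9, -0.3, -1.4]
opening: 0.224
grasp_force: 59.8
```

To row units: 0.0005 m / 0.8 = 0.0006, 0.0003 m / 0.8 = 0.0004.

>>> move_arm(motion=[[0,0,0,0,0,0.0004,0.015],[0,0,0,0,0,0.0006,0.015],[0,0,0,0,0,0.0006,0.015]])

```text
clock: 25.32
eef_pos: [460.6, 255.2, 45.8]
tcp_rot: [-3.142, -0.0, -0.05]
contact_force: [-2.1, -0.4, 4.9]
opening: 0.218
grasp_force: 60.7
```

Standing on the worktop. Reduce the grip, open gently and rise.

To row units: -0.0003 m / 0.8 = -0.0004, -0.0002 m / 0.8 = -0.0003.

>>> move_arm(motion=[[0,0,0,0,0,-0.0003,0.017],[0,0,0,0,0,-0.0004,0.022],[0,0,0,0,0,-0.0004,0.028],[0,0,0,0,0,-0.0004,0.04],[0,0,0,0,0,-0.0004,0.06],[0,0,0,0,0,-0.0004,0.06],[0,0,0,0,0,-0.0004,0.06]], grip_force=20)

```text
clock: 26.2
eef_pos: [460.5, 255.2, 45.7]
tcp_rot: [-3.142, 0.0, -0.05]
contact_force: [0.2, -0.2, 0.1]
opening: 0.702
grasp_force: 0.0
```

To row units: -0.18 m / 0.8 = -0.225, -0.13 m / 0.8 = -0.1625.

>>> move_arm(motion=[[0,0,0,0,0,-0.0125,0.06],[0,0,0,0,0,-0.05,0.06],[0,0,0,0,0,-0.1,0.06],[0,0,0,0,0,-0.1625,0.06],[0,0,0,0,0,-0.225,0.06],[0,0,0,0,0,-0.225,0.06],[0,0,0,0,0,-0.225,0.06]])

```text
clock: 27.08
eef_pos: [460.2, 255.0, 225.7]
tcp_rot: [-3.142, -0.0, -0.05]
contact_force: [-0.5, 0.6, -0.2]
opening: 0.706
grasp_force: 0.0
```

```bash
python3 st.py
python3 - <<'E'
from h import *
im,d,P=snap('wrist','w9'); W=cloud(d,P).reshape(-1,3); W=W[(abs(W[:,0]-460)<90)&(abs(W[:,1]-255)<45)]
for lo in(28,60): q=W[(W[:,2]>lo)&(W[:,2]<100)]; print(cv2.minAreaRect(q[:,:2].astype(np.float32)),q[:,2].max())
t=np.array([540.6,13.4]);a=np.array([-.2379,-.9713]); b=np.array([.9713,-.2379])
snap('scene','s9'); im,d,P=load('s9');W=cloud(d,P).reshape(-1,3);g=W[:,:2]-t;X=g@a;Y=g@b;dark=(im.reshape(-1,3).sum(1)<270)
for y in(-46.5,-15.5,15.5,46.5):
    k=(abs(Y-y)<9)&(X>-70)&(X<100)&(W[:,2]>10)&(W[:,2]<35)&dark
    print(y,k.sum(),np.percentile(W[k,2],[50,80,95]).round(1),np.polyfit(X[k],Y[k],1).round(3),'z slope',np.polyfit(X[k],W[k,2],1).round(3))
E
```

```text
tray -215.52 -135.58 z 225.74 rot [-3.1415e+00 -1.0000e-04 -5.0200e-02] F -0.49 -0.59 -0.21 M [ 0.   -0.03  0.01] 0.027
((460.9716796875, 255.53216552734375), (46.02696990966797, 140.43759155273438), 87.0754623413086) 82.03077921970623
((461.1998291015625, 255.78038024902344), (20.00432586669922, 94.73167419433594), 87.62806701660156) 82.03077921970623
-46.5 150 [17.8 20.3 21.8] [-3.1000e-02 -4.6938e+01] z slope [4.0000e-03 1.7559e+01]
-15.5 135 [17.4 19.9 21.6] [ -0.041 -15.744] z slope [-6.0000e-03  1.7352e+01]
15.5 124 [18.6 20.3 22. ] [ 0.023 11.908] z slope [-1.3000e-02  1.8269e+01]
46.5 117 [18.6 20.7 21.7] [-0.    43.655] z slope [-1.200e-02  1.863e+01]
```

The rake stands upright on its teeth, and depth shows all four chopsticks level in the flutes.

```bash
python3 -c "
from rig import order
print(order.sign_off())"
```

```text
the job is handed in; nothing more can be done
None
```

The chopsticks are combed: all four lie straight, each in a flute of its own, after one pass at about 1–7 N that ended within about 2 mm of the stop bar, where I felt no contact; the rake stands on its teeth left of the tray, and I handed the job in at about 27 s.

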